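# Hold a thermometer probe centred in the dry-bath bore

### The arm

A 6-joint arm with a two-finger parallel gripper is mounted at the origin on the work surface. World frame = base frame: x ahead of the robot, y to its left, z up, the work surface at z = 0. Lengths are in mm, angles in rad, forces in N, time in s.
With the tool pointing down it reaches from about 375 to 825 mm from the base axis. Payload 5.5 kg.
Tool frame: the origin (TCP) lies midway between the tips of the shut fingers; the grasp point (between the pads) lies ctrl.pinch_z behind it (ctrl.pinch_z is the distance from the TCP to the grasp point, in mm); z points along the fingers, y is the line along which they close (so a half turn about z gives the same grasp; the last joint's range is limited). The gripper opens to 85 mm and grips with 20 to 120 N. Pads are 22 mm wide; open, the fingers measure 114 mm over their backs; the gripper's body (76 mm by 85 mm) begins 54 mm behind the grasp point. The pads swing forward as they close: fully open they stand 13 mm farther back than shut.
Start: joints at [-1.345, 0.314, -0.047, 1.21, 0, 1.571], TCP at [134.329, -584.765, 231.299] pointing down, gripper open.
Joint ranges: [-2.67, 2.67], [-0.69, 1.73], [-1.03, 1.25], [-2.08, 2.16], [-1.42, 1.45], [-3.14, 3.14]. Speed limits (rad/s): [2.39, 2.39, 3.01, 3.14, 3.14, 3.14].

### API

Orientations are given as a unit quaternion [w, x, y, z].
In Python, from cell import ctrl, order, capture, camera_info gives the robot as it stands (ctrl), with the cameras as plain functions and the job (order).
- The arm moves only by the shell command python3 shift.py [FORCE], which reads ROWS from standard input. ROWS is a JSON list of rows, 1 to 10 of them, each an object with the fields jaw (the opening from 0.0 (shut) to 1.0 (fully open)), d (a list: dx, dy, dz in parts of the range, where 1.0 means 20 cm), rz (a turn about the tool's z in shares of 4 rad (1.0 is 4 rad)); a field left out counts as zero (the opening has to be given); each row shifts and turns the commanded pose from where the row before left it, along the tool's axes as they then stand; what a row does not reach is not made up. A row lasts 1/8 s, in which the tool goes at most 62.5 mm and 0.188 rad, less where a joint would pass 70% of its speed; a pose out of reach is approached as far as the arm can. The fingers move at their own pace and stop on an object; FORCE is the grip in N (left out, the last holds). Time passes only in rows, so rows that do not move let the fingers close. It prints the time, the measured TCP pose, the force, the opening and the grip force at its end. Shift and turn numbers lie between -1 and 1, and a call with a number outside is refused. Input that does not fit is refused with a message, and nothing moves.
- ctrl.read_state(): the state, without advancing time (a new reading comes with each control period).
- capture(name): name is "scene" or "top" or "wrist"; returns the picture (384x512x3 uint8, blue, green, red); there is no depth.
- camera_info(name): a dict with "intrinsics" (3x3 intrinsics, pixels), "extrinsics" (4x4, takes a point from camera to world coordinates). Camera axes: x right, y down, z forward; pixel columns grow to the right and rows downward; lengths in mm; the calibration is good to about 2 mm. The wrist camera is an equidistant fisheye: a pixel r from the principal point sees the ray r / f radians off the axis. A picture is of the moment at which its call begins: read the wrist's pose just before it. camera_info takes no time and is no camera call; for the wrist camera it gives the pose at the moment of the call.
- order.sign_off(): hands the job in; it is judged then, once.
The state is a dict: "clock": time; "qpos": joint angles; "joint_vel": joint speeds; "joint_efforts": joint torques, N m; "eef_pos": TCP position; "tool_rot": TCP orientation; "force": force on the tool from outside, world axes, zero at the start; "ft_torque": the same for the moment, N m; "gripper_width": opening from 0.0 (shut) to 1.0 (fully open); "grip_force": force on a finger pad.
Only numpy, scipy, OpenCV 4.12 (cv2) and the standard library are available. Lean on these libraries where they do the work, as an engineer would, in place of code of your own. Each camera call takes 0.05 s, during which the arm holds its last target. There are 200 camera calls.

### The job

Slide the dry bath's shutter fully open, then take the thermometer probe (the rod with the straight round ribbed handle) out of the rod rack and lower its stem upright into the bath's guide bore until the dark band on the stem is level with the mouth, about 40 mm deep. The probe must never touch the bath or its shutter: finish still holding the probe in the gripper, still, upright and centred in the bore, with the shutter open. Leave the other two rods in the rack and everything else on the bench where they are.

Things in the scene. Friction and masses are not known exactly. Their poses are not given: they have to be found in the camera images.
- bath: Dry bath, fixed to the bench: white box 160 (x) x 220 (y) x 90 mm high, grey control panel on its -x face. Origin: centre of its underside; z up. It stands left or right on the bench, turned a little. On top, two low aluminium rails (6 mm wide, tops 11 mm above the box top, at x = -34 and +34 mm, from y = -77 to +101 mm) guide the shutter.
- guide (a point): Centre of the mouth of the vertical guide bore in the bath's top (90 mm above the bench, 40 mm to -y of the bath's middle). Bore: round, 20 mm in diameter, 66 mm deep, closed below, in a bare aluminium block. Axes as the bath's. Hidden under the shutter at first.
- shutter (a joint): Travel of the shutter in m along the bath's +y: 0 = closed, starts at 0 to 0.012 (bore covered), stop at 0.060 = fully open. Steel plate 58 x 85 x 4 mm lying 1 mm above the bath's top with an upright knob; it slides with light friction (about 3 N) and stays where it is left.
- shutter_knob (a point): Centre of the top face of the shutter's knob: an upright black round post 16 mm in diameter, 36 mm high above the plate, its top 41 mm above the bath's top (131 mm above the bench). It is 40 mm to +y of the bore when closed and 100 mm when open. Fingertips resting on the plate would drag it along, so grip the upper part. Moves with the shutter; axes as the bath's.
- rack: Rod rack, fixed: green block 60 (x) x 190 (y) x 70 mm high with three sockets in a row along its y at -60, 0 and +60 mm (10 mm in diameter, 60 mm deep), each with an upright rod; which rod is in which changes. Origin: centre of its underside; z up. It stands on the side of the bench where the bath is not.
- probe: Thermometer probe, 165 mm long, about 80 g: straight steel stem 8 mm in diameter and 115 mm long, then a straight round ribbed grey handle 18 mm in diameter and 50 mm long (115 to 165 mm above the tip). A dark band goes round the stem 40 mm above the tip. Origin: its tip (lower end); z along the stem to the handle. Parked upright, tip 10 mm above the bench in the rack.
- spatula: Steel rod in the rack with a flat paddle head 22 x 4 x 45 mm, 130 mm long. Origin: lower tip. Leave.
- stirrer: Steel rod in the rack with a 24 mm ball on top, 122 mm long. Origin: lower tip. Leave.
- dish_near: Closed culture dish, 90 mm in diameter, 16 mm high, between robot and work. Origin: centre of underside. Leave.
- dish_far: Closed culture dish, 90 mm in diameter, 16 mm high, towards the back. Origin: centre of underside. Leave.
- jar: Glass jar with white screw lid, 86 mm in diameter, 110 mm high, at the right edge of the work. Origin: centre of underside. Leave.
- burner: Laboratory burner, round steel foot 84 mm in diameter, upright tube, 150 mm high, at the left edge of the work. Origin: centre of underside. Leave.
- striker: Wire striker with a copper cup, lying flat, 165 mm long. Origin: in its middle on the bench. Leave.

How it is judged (in metres and radians):
On the way, in this order (a step that is already met when the one before it is completed fails the run):
1. the shutter is slid fully open (value of joint shutter above 0.05 m), for 0.2 s.
2. the probe is drawn out of the rack by the gripper (height (world z) of probe above 0.085 m and contact force between probe and the fingers above 0.5 N), for 0.2 s.
At the end, for the whole second after the job is handed in: The gripper holds the probe still with its tip 30 to 50 mm below the mouth of the guide bore and within 3.5 mm of the bore's axis, tilted less than 0.06 rad, touching nothing of the bath; the shutter is at least 50 mm open (value of joint shutter above 0.05 m and horizontal distance between probe and guide below 0.0035 m and z of probe in the frame of guide between -0.05 and -0.03 m and angle between probe's own z axis and vertical below 0.06 rad and contact force between probe and the fingers above 0.5 N and contact force between probe and bath below 0.2 N and linear speed of probe below 0.02 m/s); the arm keeps its last pose, push and grip.
It fails at once if the probe touches the bath or its shutter (contact force between probe and bath above 0.5 N).
It fails at once if another rod is disturbed (distance of any of spatula, stirrer from where it was at the start of the episode above 0.02 m).
It fails at once if something else on the bench is pushed away or tipped (distance of any of dish_near, dish_far, jar, burner, striker from where it was at the start of the episode above 0.03 m or angle between any of jar, burner's own z axis and vertical above 0.5 rad).
It also fails if it takes over 64 s, if anything falls off the work surface, if the arm or the gripper's body presses on something with over 40 N, if the wrist force passes 120 N, or if a joint passes its speed limit or range.

## Working session

There is one attempt and no reset: what is moved stays moved. The work goes in short steps, Python scripts to look and compute and a shell command to move; the robot and the scene stay as the last step left them, time stands still between calls to the robot, and variables do not carry over. Pictures are saved under pics/ and viewed, at most 13 in all, crops included, and the job is handed in when it is done.

```bash
ls; mkdir -p pics; python3 - <<'E'
from cell import ctrl, order, capture, camera_info
import cv2,numpy as np
s=ctrl.read_state();print(s['eef_pos'],s['tool_rot'],s['gripper_width'],ctrl.pinch_z)
for n in("scene","top"):
    im=capture(n);cv2.imwrite(f"pics/{n}0.png",im);c=camera_info(n);print(n,c['intrinsics'],np.round(c['extrinsics'],3))
E
```

```text
cell.py
pics
shift.py
[ 134.19606642 -584.20648297  230.42485363] [-8.62569915e-04  9.93632776e-01  1.12663884e-01 -1.10277336e-04] 1.0025203319536995 18.700000000000003
scene [[401.88299024   0.         254.45150263]
 [  0.         401.88299024 185.08905386]
 [  0.           0.           1.        ]] [[-7.460000e-01  5.020000e-01 -4.370000e-01  1.104265e+03]
 [ 6.660000e-01  5.450000e-01 -5.100000e-01  6.434130e+02]
 [-1.800000e-02 -6.710000e-01 -7.410000e-01  1.012693e+03]
 [ 0.000000e+00  0.000000e+00  0.000000e+00  1.000000e+00]]
top [[361.05003742   0.         265.67764032]
 [  0.         361.05003742 190.61433996]
 [  0.           0.           1.        ]] [[-9.000000e-03 -9.820000e-01  1.900000e-01  3.367330e+02]
 [-1.000000e+00  9.000000e-03 -4.000000e-03  1.853900e+01]
 [ 3.000000e-03 -1.900000e-01 -9.820000e-01  1.290382e+03]
 [ 0.000000e+00  0.000000e+00  0.000000e+00  1.000000e+00]]
```

View pics/top0.png

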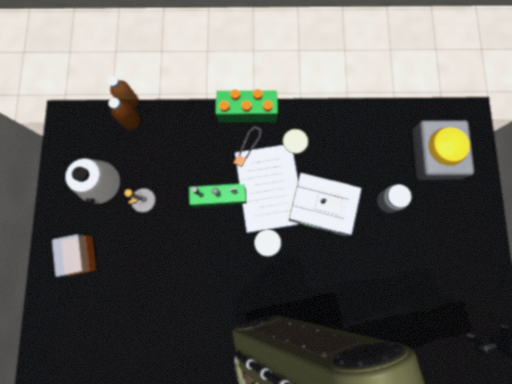

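View pics/scene0.png

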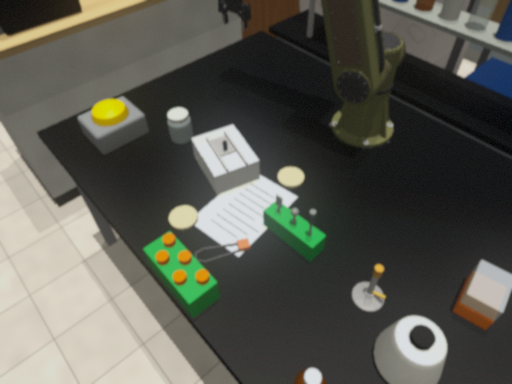

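The top view shows the bath at about (326,204) with its knob at (323,201), and the green rack at (217,194) with rods near (198,192), (215,192) and (234,191). The scene view shows the same layout, with a cylinder-handled rod nearest the bath, around (279,203).

```bash
cat > h.py <<'E'
from cell import ctrl, order, capture, camera_info
import cv2,numpy as np
from scipy.spatial.transform import Rotation as R
def ray(n,uv,c=None):
    c=c or camera_info(n);K=np.array(c['intrinsics']);T=np.array(c['extrinsics'])
    d=(np.array(uv,float)-K[:2,2])/[K[0,0],K[1,1]]
    if n=='wrist':
        th=np.hypot(*d);d=np.array([*(d/max(th,1e-9)*np.sin(th)),np.cos(th)])
    else: d=np.array([*d,1])
    return T[:3,3],T[:3,:3]@d
def onz(n,uv,z,c=None):
    o,d=ray(n,uv,c);return o+d*(z-o[2])/d[2]
def proj(n,p,c=None):
    c=c or camera_info(n);K=np.array(c['intrinsics']);T=np.array(c['extrinsics'])
    q=T[:3,:3].T@(np.asarray(p,float)-T[:3,3])
    if n=='wrist':
        r=np.hypot(q[0],q[1]);k=np.arctan2(r,q[2])/max(r,1e-9)
    else:k=1/q[2]
    return K[:2,2]+K[0,0]*k*q[:2]
def tool():
    s=ctrl.read_state();w,x,y,z=s['tool_rot'];return np.array(s['eef_pos']),R.from_quat([x,y,z,w]).as_matrix()
def delta(p): # world target for TCP -> tool-axis shift
    e,M=tool();return M.T@(np.asarray(p)-e)
def shot(n,f):
    c=camera_info(n);im=capture(n);cv2.imwrite('pics/'+f,im);np.save('pics/'+f+'.npy',c,allow_pickle=True);return im,c
E
python3 - <<'E'
from h import *
im=cv2.imread('pics/top0.png')
hsv=cv2.cvtColor(im,cv2.COLOR_BGR2HSV)
g=cv2.inRange(hsv,(45,100,80),(75,255,255));g[:150]=0
b=cv2.findContours(g,0,2)[0];b=max(b,key=cv2.contourArea);r=cv2.minAreaRect(b);print(r)
for q in cv2.boxPoints(r):print('rack',q,onz('top',q,70).round())
print('knob',onz('top',(323,201),131).round())
for u in[(198,192),(215,192),(234,191)]:print('rod',onz('top',u,140).round())
for u in[(302,173),(361,188),(351,235),(290,222)]:print('bath',onz('top',u,90).round())
big=cv2.resize(im[150:260,170:380],None,fx=3.8,fy=3.8,interpolation=cv2.INTER_CUBIC)
s=cv2.imread('pics/scene0.png');s2=cv2.resize(s[110:270,180:340],None,fx=3.7,fy=3.7,interpolation=cv2.INTER_CUBIC)
cv2.imwrite('pics/crop_s.png',s2);cv2.imwrite('pics/crop_t.png',big)
print(camera_info('wrist'))
print(tool())
E
```

```text
((216.3492431640625, 193.91294860839844), (19.894123077392578, 55.94819259643555), 86.3086166381836)
rack [187.79277 185.78757] [592. 282.  70.]
rack [243.6249  182.18549] [603.  89.  70.]
rack [244.90572 202.03833] [533.  85.  70.]
rack [189.0736  205.64041] [523. 275.  70.]
knob [ 525. -173.  131.]
rod [556. 233. 140.]
rod [556. 178. 140.]
rod [559. 116. 140.]
bath [ 629. -112.   90.]
bath [ 575. -310.   90.]
bath [ 416. -268.   90.]
bath [461. -67.  90.]
{'intrinsics': array([[297.31863964,   0.        , 251.85967912],
       [  0.        , 297.31863964, 191.32405581],
       [  0.        ,   0.        ,   1.        ]]), 'extrinsics': array([[ 2.25368547e-01, -9.22160301e-01, -3.14371434e-01,
         2.15002474e+02],
       [-9.74272424e-01, -2.13811547e-01, -7.12591458e-02,
        -5.66169740e+02],
       [-1.50388720e-03,  3.22342989e-01, -9.46621749e-01,
         3.74190645e+02],
       [ 0.00000000e+00,  0.00000000e+00,  0.00000000e+00,
         1.00000000e+00]])}
(array([ 134.19849245, -584.28804075,  230.54079693]), array([[ 9.74617396e-01,  2.23876760e-01, -3.57342375e-04],
       [ 2.23877044e-01, -9.74616325e-01,  1.44522537e-03],
       [-2.47193397e-05, -1.48854254e-03, -9.99998892e-01]]))
```

View pics/crop_s.png

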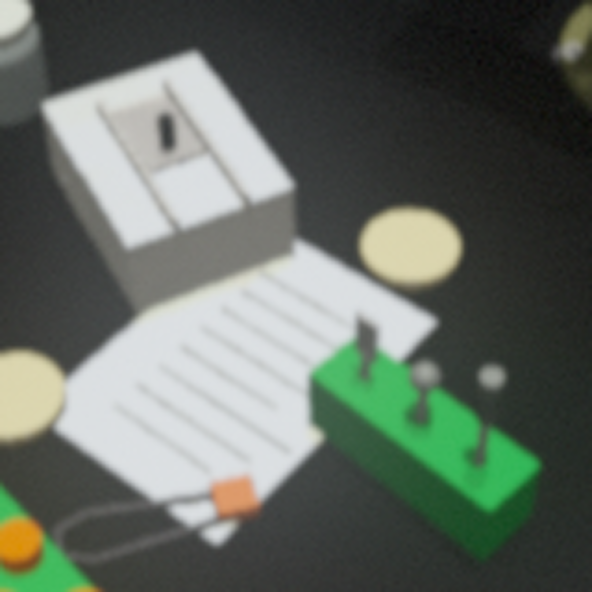

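The crop shows the shutter knob at about (166,131), the probe candidates in the rack at (367,335), (425,375) and (490,377), and the bath's far edge on the +y side. The rods can't be told apart yet, so I'll look from the wrist.

The rows are not in the units I measure in: shifts go in shares of 20 cm and turns go in shares of 4 rad. I convert before sending: 42 mm / 200 = 0.21, 39 mm / 200 = 0.195.

```bash
echo '[{"jaw": 1, "d": [0.21, -0.135, -0.035]}, {"jaw": 1, "d": [0.21, -0.135, -0.035]}, {"jaw": 1, "d": [0.21, -0.135, -0.035]}, {"jaw": 1, "d": [0.21, -0.135, -0.035]}, {"jaw": 1, "d": [0.21, -0.135, -0.035]}, {"jaw": 1, "d": [0.21, -0.135, -0.035]}, {"jaw": 1, "d": [0.21, -0.135, -0.035]}, {"jaw": 1, "d": [0.21, -0.135, -0.035]}, {"jaw": 1, "d": [0.21, -0.135, -0.035]}, {"jaw": 1, "d": [0.195, -0.12, -0.035]}]' | python3 shift.py | tail -3
echo '[{"jaw": 1, "rz": -0.045}, {"jaw": 1, "rz": -0.045}, {"jaw": 1, "rz": -0.045}, {"jaw": 1, "rz": -0.045}, {"jaw": 1, "rz": -0.045}, {"jaw": 1, "rz": -0.045}, {"jaw": 1}, {"jaw": 1}, {"jaw": 1}]' | python3 shift.py | tail -3
python3 - <<'E'
from h import *
print(tool())
shot('wrist','w1.png')
print(proj('wrist',(525,-173,131)),[proj('wrist',p).round() for p in[(556,233,140),(556,178,140),(559,116,140)]])
E
```

```text
force: [-0.3, -0.8, 0.2]
gripper_width: 1.003
grip_force: 0.0
force: [-0.5, -0.8, 0.2]
gripper_width: 1.001
grip_force: 0.0
(array([ 480.91584771, -231.15153385,  301.21837336]), array([[ 2.63522206e-01,  9.64653321e-01, -1.33853946e-04],
       [ 9.64653328e-01, -2.63522194e-01,  1.01702747e-04],
       [ 6.28344074e-05, -1.55923586e-04, -9.99999986e-01]]))
[277.92776265 108.16115882] [array([ 213., -173.]), array([ 223., -152.]), array([ 238., -123.])]
```

View pics/w1.png

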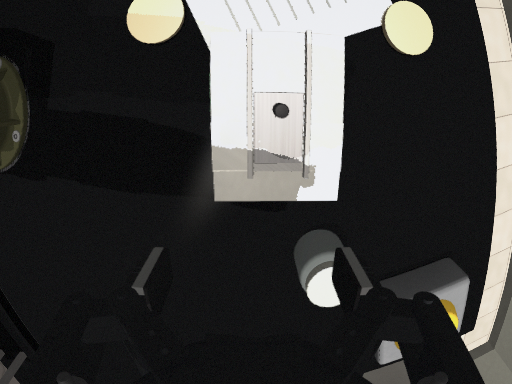

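The wrist view shows the knob at (281,110) and the bath top's corners near (209,31), (344,36), (338,200) and (215,201). The rails run from (250,31–177) to (307,31–177), and the shutter plate is between them.

```bash
python3 - <<'E'
from h import *
im=cv2.imread('pics/w1.png');c=np.load('pics/w1.png.npy',allow_pickle=True).item()
P=[onz('wrist',u,90,c)[:2] for u in[(209.5,31),(344,36),(338,200.5),(215,201)]]
print(np.round(P))
print('mid',np.mean(P,0)); 
for a,b in((3,0),(2,1)):d=P[b]-P[a];print(np.linalg.norm(d),np.arctan2(d[1],d[0]))
for a,b in((0,1),(3,2)):d=P[b]-P[a];print(np.linalg.norm(d),np.arctan2(d[1],d[0]))
g=cv2.cvtColor(im,cv2.COLOR_BGR2GRAY)
m=(g[95:125,268:294]<70).astype(np.uint8)
n,l,s,ce=cv2.connectedComponentsWithStats(m)
for i in range(1,n):
  if s[i,4]>20: u=ce[i]+[268,95];print('knob',u,s[i],onz('wrist',u,131,c),onz('wrist',u,125,c))
e,M=tool();print('tool yaw',np.arctan2(M[1,0],M[0,0]))
# rails edge lines per row
for v in(60,85,140,165):
  r=g[v,200:350].astype(int);d=np.abs(np.diff(r));print(v,[(i+200,r[i+1]-r[i]) for i in range(len(d)) if d[i]>22])
E
```

```text
[[ 475.  -64.]
 [ 629. -107.]
 [ 577. -310.]
 [ 422. -268.]]
mid [ 525.72987105 -187.32087193]
211.26913389203983 1.3164826687105573
209.53721443494823 1.3181227287118849
160.0346167688842 -0.2739143894503836
160.35367948624673 -0.2630718691744973
knob [280.72916667 110.36111111] [  5   8  16  15 144] [ 527.26663868 -175.98667369  131.        ] [ 527.74270587 -176.46288368  125.        ]
tool yaw 1.3045812239138037
60 [(209, np.int64(137)), (210, np.int64(76)), (246, np.int64(-60)), (247, np.int64(60)), (250, np.int64(-34)), (251, np.int64(29)), (304, np.int64(-161)), (305, np.int64(26)), (306, np.int64(101)), (310, np.int64(-23)), (311, np.int64(36)), (343, np.int64(-92)), (344, np.int64(-123))]
85 [(208, np.int64(42)), (209, np.int64(132)), (210, np.int64(54)), (245, np.int64(-23)), (246, np.int64(-32)), (247, np.int64(43)), (303, np.int64(-34)), (304, np.int64(-96)), (306, np.int64(112)), (311, np.int64(28)), (343, np.int64(-149)), (344, np.int64(-75))]
140 [(210, np.int64(160)), (211, np.int64(48)), (252, np.int64(-34)), (254, np.int64(32)), (302, np.int64(-71)), (303, np.int64(-71)), (304, np.int64(102)), (305, np.int64(51)), (341, np.int64(-48)), (342, np.int64(-155))]
165 [(211, np.int64(54)), (212, np.int64(48)), (302, np.int64(-80)), (303, np.int64(39)), (304, np.int64(52)), (306, np.int64(40)), (308, np.int64(-37)), (311, np.int64(44)), (315, np.int64(34)), (340, np.int64(-101)), (341, np.int64(-105))]
```

Scaled: 40 mm / 200 = 0.2, 33 mm / 200 = 0.165.

```bash
echo '[{"jaw": 1, "d": [0.165, 0.075, 0]}, {"jaw": 1, "d": [0.16, 0.075, 0]}, {"jaw": 1, "d": [0, 0, 0.2]}, {"jaw": 1, "d": [0, 0, 0.2]}, {"jaw": 1, "d": [0, 0, 0.2]}, {"jaw": 1, "d": [0, 0, 0.15]}, {"jaw": 1, "d": [0, 0, 0.125]}, {"jaw": 1, "d": [0, 0, 0.09]}, {"jaw": 1}]' | python3 shift.py |tail -4
echo '[{"jaw": 0}, {"jaw": 0}, {"jaw": 0}, {"jaw": 0}, {"jaw": 0}, {"jaw": 0}, {"jaw": 0}, {"jaw": 0}]' | python3 shift.py 40
python3 - <<'E'
from h import *
print(tool()[0]);shot('wrist','w2.png')
E
```

```text
tool_rot: [-0.001, 0.795, 0.607, -0.001]
force: [-0.3, 0.0, 0.1]
gripper_width: 1.002
grip_force: 0.0
clock: 4.65
eef_pos: [527.9, -176.6, 109.0]
tool_rot: [0.001, 0.794, 0.607, 0.001]
force: [3.1, -2.0, 5.9]
gripper_width: 0.167
grip_force: 39.5
[ 527.89635711 -176.60297099  108.95420052]
```

View pics/w2.png

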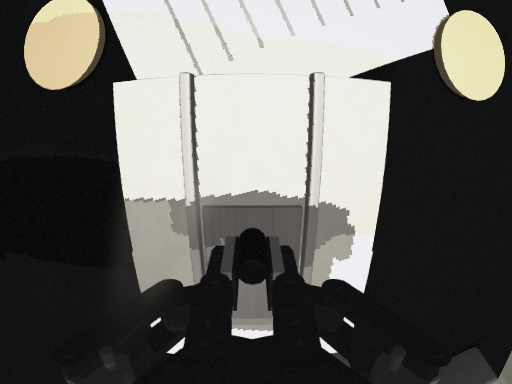

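The knob (252,240–280) is gripped, and the rails run between (186,73) and (317,74) at their +y ends.

```bash
python3 - <<'E'
from h import *
c=np.load('pics/w2.png.npy',allow_pickle=True).item()
im=cv2.imread('pics/w2.png');g=cv2.cvtColor(im,cv2.COLOR_BGR2GRAY).astype(int)
for v in(80,110,150,180):
  for lo,hi in((165,215),(295,345)):
    r=g[v,lo:hi];print(v,lo,[(i+lo,r[i+1]-r[i]) for i in range(len(r)-1) if abs(r[i+1]-r[i])>15])
Z=lambda u,z:onz('wrist',u,z,c)[:2]
L=Z((186,73),101);Rr=Z((318,73),101);print(L,Rr,np.linalg.norm(Rr-L),np.arctan2(*(Rr-L)[::-1]))
a=Z((114,83),90);b=Z((390,83),90);print(a,b,np.linalg.norm(b-a),np.arctan2(*(b-a)[::-1]))
e,M=tool();print(np.arctan2(M[1,0],M[0,0])-np.pi/2)
for ax in(L,Rr,a,b,(a+b)/2):print('in tool',M.T[:2,:2]@(ax-e[:2]))
E
```

```text
80 165 [(178, np.int64(-45)), (179, np.int64(21)), (188, np.int64(-52)), (189, np.int64(-67)), (190, np.int64(-39)), (193, np.int64(133)), (194, np.int64(38))]
80 295 [(308, np.int64(-108)), (309, np.int64(-59)), (313, np.int64(20)), (314, np.int64(135)), (323, np.int64(-32)), (324, np.int64(59))]
110 165 [(179, np.int64(-43)), (180, np.int64(23)), (189, np.int64(-57)), (190, np.int64(-93)), (193, np.int64(44)), (194, np.int64(95)), (195, np.int64(31))]
110 295 [(308, np.int64(-121)), (309, np.int64(-51)), (312, np.int64(74)), (313, np.int64(64)), (314, np.int64(25)), (322, np.int64(-24)), (323, np.int64(41))]
150 165 [(180, np.int64(-26)), (181, np.int64(-27)), (182, np.int64(33)), (190, np.int64(-23)), (191, np.int64(-69)), (192, np.int64(-63)), (195, np.int64(121)), (196, np.int64(45))]
150 295 [(306, np.int64(-60)), (307, np.int64(-96)), (308, np.int64(-19)), (310, np.int64(34)), (311, np.int64(74)), (312, np.int64(59)), (322, np.int64(20))]
180 165 [(183, np.int64(-32)), (184, np.int64(21)), (192, np.int64(-37)), (193, np.int64(-75)), (197, np.int64(43)), (198, np.int64(93))]
180 295 [(304, np.int64(-17)), (305, np.int64(-133)), (306, np.int64(-24)), (309, np.int64(17)), (310, np.int64(86)), (311, np.int64(49)), (319, np.int64(-22)), (320, np.int64(59))]
[520.22412031 -76.77777076] [584.66695051 -94.1350854 ] 66.73945411336636 -0.26310066802420745
[475.70198089 -66.01179454] [ 628.8637773  -107.27164972] 158.62191377280197 -0.2631407527997857
-0.26499144677965947
in tool [ 94.32228573 -33.52600366]
in tool [94.4484752  33.21321141]
in tool [ 93.05207933 -79.31362426]
in tool [93.34563978 79.30773327]
in tool [ 9.31988596e+01 -2.94549372e-03]
```

Scaled: 10 mm / 200 = 0.05, 8 mm / 200 = 0.04.

```bash
echo '[{"jaw": 0, "d": [0.04, 0, 0]}, {"jaw": 0, "d": [0.05, 0, 0]}, {"jaw": 0, "d": [0.05, 0, 0]}, {"jaw": 0, "d": [0.05, 0, 0]}, {"jaw": 0, "d": [0.03, 0, 0]}, {"jaw": 0}]' | python3 shift.py |grep -E "eef|force|wid"
echo '[{"jaw": 0, "d": [0.015, 0, 0]}, {"jaw": 0, "d": [0.015, 0, 0]}, {"jaw": 0}]' | python3 shift.py |grep -E "eef|force|wid"
echo '[{"jaw": 0, "d": [0.01, 0, 0]}, {"jaw": 0, "d": [0.01, 0, 0]}, {"jaw": 0}]' | python3 shift.py |grep -E "eef|force|wid"
```

```text
eef_pos: [539.4, -134.0, 108.9]
force: [3.5, -1.7, 4.9]
gripper_width: 0.168
grip_force: 39.6
eef_pos: [540.8, -128.7, 108.9]
force: [3.3, -1.9, 5.5]
gripper_width: 0.17
grip_force: 39.6
eef_pos: [541.7, -125.0, 108.9]
force: [2.2, -2.5, 5.3]
gripper_width: 0.169
grip_force: 39.6
```

Scaled: 2 mm / 200 = 0.01.

```bash
echo '[{"jaw": 0, "d": [0.01, 0, 0]}, {"jaw": 0, "d": [0.01, 0, 0]}, {"jaw": 0}]' | python3 shift.py |grep -E "eef|force|wid"
echo '[{"jaw": 0, "d": [0.01, 0, 0]}, {"jaw": 0, "d": [0.005, 0, 0]}, {"jaw": 0}]' | python3 shift.py |grep -E "eef|force|wid"
```

```text
eef_pos: [541.9, -124.4, 108.9]
force: [0.1, -13.4, 6.1]
gripper_width: 0.166
grip_force: 39.7
eef_pos: [541.9, -124.3, 108.9]
force: [-2.8, -21.7, 6.6]
gripper_width: 0.169
grip_force: 39.7
```

```bash
echo '[{"jaw": 0, "d": [-0.03, 0, 0]}, {"jaw": 1}, {"jaw": 1}, {"jaw": 1}, {"jaw": 1}, {"jaw": 1, "d": [0, 0, -0.15]}, {"jaw": 1, "d": [0, 0, -0.25]}, {"jaw": 1, "d": [0, 0, -0.2]}, {"jaw": 1, "d": [-0.25, 0, 0]}]' | python3 shift.py |grep -E "eef|force|wid"
echo '[{"jaw": 1, "d": [-0.25, 0, 0]}, {"jaw": 1, "d": [-0.25, 0, 0]}, {"jaw": 1}, {"jaw": 1}, {"jaw": 1}]' | python3 shift.py |grep -E "eef|force|wid"
python3 - <<'E'
from h import *
print(tool()[0]);shot('wrist','w3.png')
c=camera_info('wrist');print(proj('wrist',(515.7,-220.8,90),c))
E
```

```text
eef_pos: [531.2, -170.5, 232.2]
force: [-0.8, -0.4, -1.3]
gripper_width: 0.995
grip_force: 0.0
eef_pos: [502.3, -266.9, 228.2]
force: [-0.4, -0.1, 0.2]
gripper_width: 0.998
grip_force: 0.0
[ 502.33689473 -266.88988442  228.2431016 ]
[252.82916168 130.27203853]
```

View pics/w3.png

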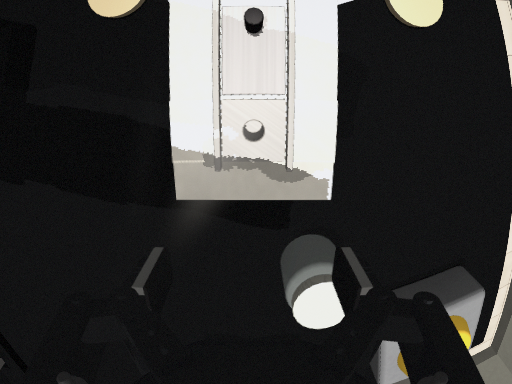

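The shutter is open: the bore is visible at about (253,130), next to the predicted (252.8,130.3), and the knob is at (254,19).

Scaled: 50 mm / 200 = 0.25, -40 mm / 200 = -0.2, -0.15 rad / 4 = -0.0375.

```bash
python3 - <<'E'
from h import *
c=np.load('pics/w3.png.npy',allow_pickle=True).item()
g=cv2.cvtColor(cv2.imread('pics/w3.png'),cv2.COLOR_BGR2GRAY)
print(g[116:146:1,240:268:2])
E
echo '[{"jaw": 1, "d": [0.1, 0, -0.2]}, {"jaw": 1, "d": [0.25, 0, -0.2]}, {"jaw": 1, "d": [0.25, 0, 0]}, {"jaw": 1, "d": [0.25, 0, 0]}, {"jaw": 1, "d": [0.25, 0, 0]}, {"jaw": 1, "d": [0.25, 0, 0]}, {"jaw": 1, "d": [0.25, 0, 0]}, {"jaw": 1, "rz": -0.03}, {"jaw": 1, "rz": -0.0375}, {"jaw": 1}]' | python3 shift.py |grep -E "eef|force|wid"
python3 - <<'E'
from h import *
print(tool());print([proj('wrist',p).round() for p in[(556,233,140),(556,178,140),(559,116,140)]])
shot('wrist','w4.png')
E
```

```text
[[231 233 235 235 233 232 231 233 234 233 233 234 232 232]
 [230 231 234 235 234 231 231 231 233 233 232 233 234 231]
 [230 232 232 235 235 233 230 231 232 233 232 232 235 232]
 [230 230 231 233 235 225 205 196 220 232 234 232 233 234]
 [230 230 230 231 218 195 208 210 187 203 233 233 232 233]
 [231 230 229 220 189 227 230 230 226 188 208 233 233 230]
 [231 231 229 176 232 233 232 233 233 229 175 227 234 232]
 [232 232 214 216 230 234 233 232 232 232 219 192 232 233]
 [232 233 192 231 229 233 235 232 231 232 232 161 231 231]
 [230 233 147 198 231 230 234 234 232 232 233 131 229 230]
 [229 225 129 200 230 229 231 234 234 231 232  84 220 231]
 [230 197 106 231 231 231 230 232 235 233 227  75 184 228]
 [231 195  99 201 232 231 231 229 233 235 172  74 165 229]
 [232 190 101 133 231 230 230 230 229 230 118  75 150 233]
 [230 188 101  99 208 233 231 230 229 190  89  75 147 235]
 [229 183  97  99 130 211 225 218 208 101  79  74 148 234]
 [230 194 100  98  96 109 172 152 104  84  80  71 153 233]
 [230 206 103  96  97  95  91  87  87  83  78  74 164 230]
 [231 212 109  97  96  93  90  88  83 
[... 360 characters left out ...]
2 229 231 229]
 [231 231 231 228 218 176 158 150 178 217 227 228 230 231]
 [232 231 231 229 228 221 220 219 222 229 231 229 227 231]
 [231 231 232 231 229 227 229 230 229 229 230 230 228 228]
 [228 231 231 231 231 227 228 230 230 229 229 230 229 227]
 [228 229 231 231 230 230 227 228 230 229 228 229 230 228]]
eef_pos: [585.4, 40.9, 307.3]
force: [-0.1, -0.2, 0.1]
gripper_width: 0.998
grip_force: 0.0
(array([585.37199845,  40.9111718 , 307.34203776]), array([[-5.34103179e-03,  9.99985734e-01, -7.59764257e-05],
       [ 9.99985734e-01,  5.34103757e-03,  7.61279821e-05],
       [ 7.65326890e-05, -7.55687398e-05, -9.99999994e-01]]))
[array([225.,  -7.]), array([224.,  42.]), array([227., 101.])]
```

View pics/w4.png

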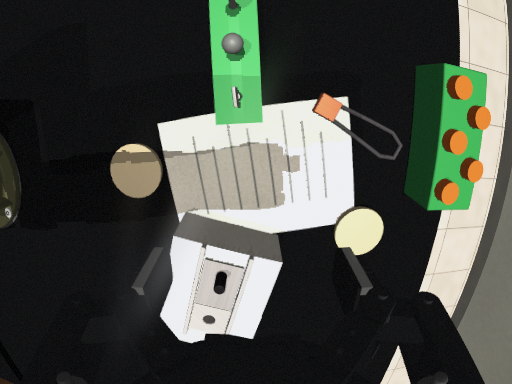

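The spatula is at (236,97) and the stirrer's ball at (232,43). The third rod, at (233,5) on the +y end, must be the probe. I'll move over to measure it.

Scaled: 45 mm / 200 = 0.225, 30 mm / 200 = 0.15.

```bash

echo '[{"jaw": 1, "d": [0.225, 0, 0]}, {"jaw": 1, "d": [0.225, 0, 0]}, {"jaw": 1, "d": [0.15, 0, 0]}, {"jaw": 1}, {"jaw": 1}, {"jaw": 1}]' | python3 shift.py |grep -E "eef|force|wid"
python3 - <<'E'
from h import *
im,c=shot('wrist','w5.png')
print([onz('wrist',u,90,np.load('pics/w3.png.npy',allow_pickle=True).item()) for u in[(253.5,130.2)]])
E
```

```text
eef_pos: [585.0, 158.6, 307.4]
force: [0.2, -1.3, 0.2]
gripper_width: 1.004
grip_force: 0.0
[array([ 516.27223004, -220.90481201,   90.        ])]
```

View pics/w5.png

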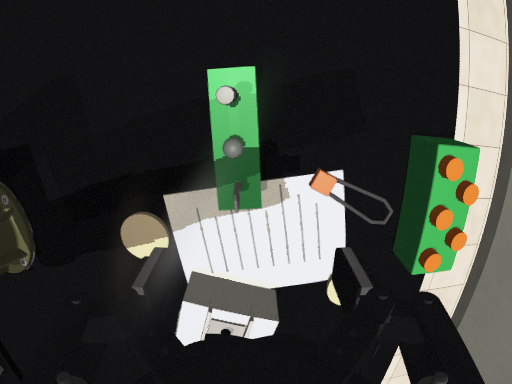

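The probe's round handle top is at (226,95), the ball at (233,148) and the spatula at (237,197). The rack top's corners are (208,69), (256,67), (261,208) and (219,210).

```bash
python3 - <<'E'
from h import *
c=np.load('pics/w5.png.npy',allow_pickle=True).item()
g=cv2.cvtColor(cv2.imread('pics/w5.png'),cv2.COLOR_BGR2HSV)
m=((g[80:112,210:244,1]<60)&(g[80:112,210:244,2]>130)).astype(np.uint8)
n,l,s,ce=cv2.connectedComponentsWithStats(m)
for i in range(1,n):
  if s[i,4]>40:u=ce[i]+[210,80];print(u,s[i],onz('wrist',u,175,c))
P=[onz('wrist',u,70,c)[:2] for u in[(208,69),(256,67),(261,208),(219,210)]];print(np.round(P,1))
for a,b in((2,1),(3,0)):d=P[b]-P[a];print(np.arctan2(d[1],d[0]),np.linalg.norm(d))
d=P[1]-P[0];print(np.arctan2(d[1],d[0])+np.pi/2,np.linalg.norm(d))
print('ball',onz('wrist',(233,148),120,c),'spat',onz('wrist',(237,190),140,c))
# second view: scene
s0=cv2.imread('pics/scene0.png');print([proj('scene',onz('wrist',ce[i]+[210,80],175,c)) for i in range(1,n) if s[i,4]>40])
e,M=tool();print(e,np.arctan2(M[1,0],M[0,0]))
E
```

```text
[224.50566038  94.69811321] [  6   6  18  19 265] [559.54691995 240.63899328 175.        ]
[[529.4 273.9]
 [589.7 275.7]
 [598.1  87.1]
 [539.7  83.8]]
1.615008891899633 188.7390150695705
1.6251437701343836 190.41060938352427
1.5999957126869124 60.3904728363238
ball [563.61209356 180.17934938 120.        ] spat [568.67747011 136.84372446 140.        ]
[array([312.43555662, 211.20391632])]
[585.05186807 158.66842549 307.47740509] 1.5739230176495167
```

Scaled: 41 mm / 200 = 0.205, 40 mm / 200 = 0.2, -0.04 rad / 4 = -0.01.

```bash

echo '[{"jaw": 1, "d": [0.205, -0.06, 0]}, {"jaw": 1, "d": [0.205, -0.065, 0], "rz": -0.01}, {"jaw": 1, "d": [0, 0, 0.2]}, {"jaw": 1, "d": [0, 0, 0.2]}, {"jaw": 1, "d": [0, 0, 0.175]}, {"jaw": 1, "d": [0, 0, 0.15]}, {"jaw": 1, "d": [0, 0, 0.1]}, {"jaw": 1, "d": [0, 0, 0.055]}, {"jaw": 1}, {"jaw": 1}]' | python3 shift.py 30 |grep -E "eef|force|wid"
python3 - <<'E'
from h import *
shot('wrist','w6.png')
E
```

```text
eef_pos: [560.3, 241.6, 132.4]
force: [-0.2, 1.0, -0.3]
gripper_width: 1.001
grip_force: 0.0
```

View pics/w6.png

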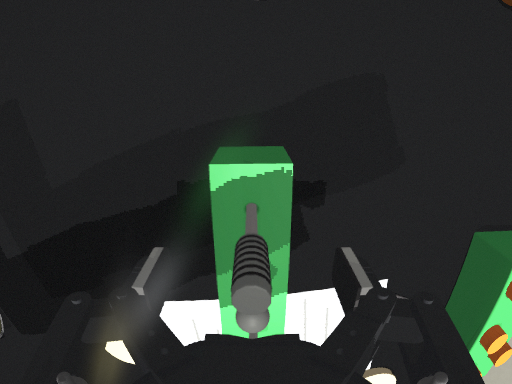

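The ribbed probe handle (252,235–310) stands centred between the pads, which are at about columns 150 and 352.

```bash

echo '[{"jaw": 0}, {"jaw": 0}, {"jaw": 0}, {"jaw": 0}, {"jaw": 0}, {"jaw": 0}, {"jaw": 0}, {"jaw": 0}]' | python3 shift.py 60 |grep -E "eef|force|wid"
python3 - <<'E'
from h import *
c=camera_info('wrist');im,_=shot('wrist','w7.png')
e,M=tool();print(e)
E
```

```text
eef_pos: [559.7, 241.6, 131.5]
force: [-0.6, 0.1, 3.2]
gripper_width: 0.196
grip_force: 58.4
[559.66249534 241.61572375 131.51585501]
```

Scaled: -25 mm / 200 = -0.125, -20 mm / 200 = -0.1.

```bash

echo '[{"jaw": 0, "d": [0, 0, -0.05]}, {"jaw": 0, "d": [0, 0, -0.075]}, {"jaw": 0, "d": [0, 0, -0.1]}, {"jaw": 0, "d": [0, 0, -0.125]}, {"jaw": 0, "d": [0, 0, -0.125]}, {"jaw": 0, "d": [0, 0, -0.125]}, {"jaw": 0, "d": [0, 0, -0.125]}, {"jaw": 0, "d": [0, 0, -0.1]}, {"jaw": 0}, {"jaw": 0}]' | python3 shift.py |grep -E "eef|force|wid"
python3 - <<'E'
from h import *
im,c=shot('wrist','w8.png');e,M=tool();print(e)
# predicted stem pixels if probe is exactly on tool axis & vertical
for h in(0,40,80,115): print(h,proj('wrist',e+M@[0,0,18.7+ (150-10-h)-18.7 -0] if 0 else e+M@np.array([0,0,121.5-h]),c))
for n in('scene','top'):
    shot(n,n+'8.png')
    print(n,[proj(n,e+M@np.array([0,0,121.5-h])).round(1) for h in(0,40,80,115)])
a=im[130:340,190:320];b=cv2.resize(a,None,fx=2.5,fy=2.5,interpolation=cv2.INTER_CUBIC)
s=cv2.imread('pics/scene8.png');u=proj('scene',e+M@np.array([0,0,60])).astype(int)
s=cv2.resize(s[u[1]-70:u[1]+60,u[0]-50:u[0]+50],(404,525),interpolation=cv2.INTER_CUBIC);print(u)
cv2.imwrite('pics/c8.png',np.hstack([b,s]))
E
```

```text
eef_pos: [559.3, 241.4, 295.9]
force: [0.7, -0.1, -1.1]
gripper_width: 0.2
grip_force: 58.5
[559.09766382 241.35354324 295.45565484]
0 [251.63091119 183.65096504]
40 [251.69859257 198.4240506 ]
80 [251.79176142 218.64750728]
115 [251.90655981 243.38885248]
scene [array([312.7, 211.5]), array([314.1, 201.8]), array([315.6, 191.6]), array([316.9, 182.1])]
top [array([193.4, 189.2]), array([190.8, 186.6]), array([188.1, 183.9]), array([185.5, 181.3])]
[314 196]
```

View pics/c8.png

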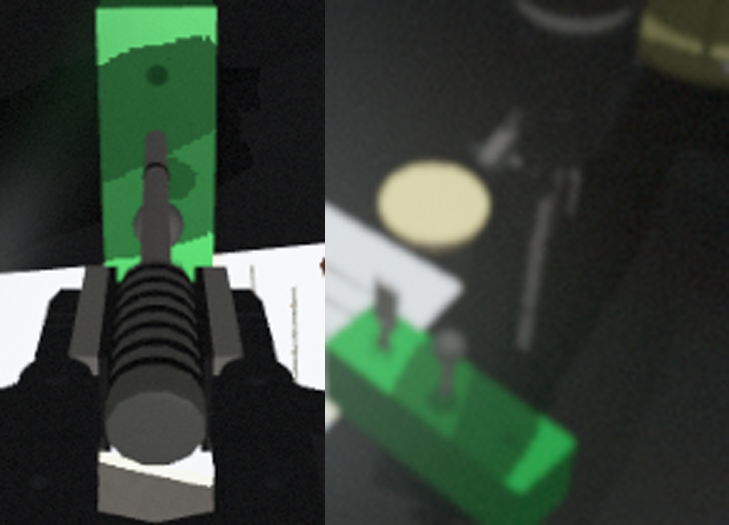

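The probe is held upright and clear of the rack. In the wrist frame its tip is at about (252,182) and the band at about (252,196). The other two rods are still in the rack.

```bash
python3 - <<'E'
from h import *
c=np.load('pics/w8.png.npy',allow_pickle=True).item();im=cv2.imread('pics/w8.png').astype(int)
for v in range(178,242,2): 
  r=im[v,236:270]; sat=r[:,1]-r[:,0]; w=np.where(sat<12)[0]
  print(v,im[v,252],(w.min()+236,w.max()+236) if len(w) else None)
e,M=tool()
f=lambda x,h:proj('wrist',e+M@np.array([x,0,121.5-h]),c)[1].round(1)
for x in(-2,0,2,4,6):print(x,[f(x,h) for h in(0,38,40,42)],f(x+5,115))
E
```

```text
178 [50 94 38] None
180 [50 94 39] None
182 [58 69 59] (np.int64(252), np.int64(253))
184 [63 63 65] (np.int64(249), np.int64(255))
186 [61 62 64] (np.int64(249), np.int64(255))
188 [61 63 65] (np.int64(249), np.int64(255))
190 [62 65 65] (np.int64(249), np.int64(255))
192 [62 62 63] (np.int64(248), np.int64(255))
194 [59 61 62] (np.int64(248), np.int64(256))
196 [35 36 36] (np.int64(248), np.int64(256))
198 [62 62 63] (np.int64(248), np.int64(256))
200 [62 63 64] (np.int64(248), np.int64(256))
202 [63 63 65] (np.int64(248), np.int64(256))
204 [62 63 65] (np.int64(248), np.int64(256))
206 [62 64 65] (np.int64(248), np.int64(256))
208 [59 61 62] (np.int64(248), np.int64(256))
210 [63 65 66] (np.int64(248), np.int64(256))
212 [60 62 63] (np.int64(247), np.int64(258))
214 [62 62 65] (np.int64(246), np.int64(260))
216 [62 63 65] (np.int64(245), np.int64(261))
218 [63 65 65] (np.int64(244), np.int64(262))
220 [60 62 64] (np.int64(244), np.int64(262))
222 [64 65 67] (np.int64(244), np.int64(262))
224 [61 63 65] (np.int64(245), np.int64(261))
226 [61 62 64] (np.int64(246), np.int64(260))
228 [60 62 64] (np.int64(247), np.int64(257))
230 [63 64 67] (np.int64(247), np.int64(257))
232 [62 62 66] (np.int64(247), np.int64(257))
234 [45 47 48] (np.int64(247), np.int64(257))
236 [16 14 14] (np.int64(245), np.int64(258))
238 [44 46 45] (np.int64(242), np.int64(269))
240 [33 33 34] (np.int64(240), np.int64(269))
-2 [np.float64(185.7), np.float64(199.9), np.float64(200.7), np.float64(201.6)] 238.7
0 [np.float64(183.7), np.float64(197.6), np.float64(198.4), np.float64(199.3)] 235.6
2 [np.float64(181.6), np.float64(195.2), np.float64(196.1), np.float64(196.9)] 232.5
4 [np.float64(179.6), np.float64(192.9), np.float64(193.7), np.float64(194.6)] 229.3
6 [np.float64(177.5), np.float64(190.6), np.float64(191.4), np.float64(192.2)] 226.1
```

```bash
python3 - <<'E'
from h import *
e,M=tool();print(e,np.arctan2(M[1,0],M[0,0]),M[2]);print(delta([515.5,-219.1,295.5]))
E
```

```text
[559.0039101  241.30223758 295.24845082] 1.6157682113146477 [-6.66429010e-04 -1.75920040e-03 -9.99998231e-01]
[-4.57981014e+02 -6.41579089e+01  1.66529564e-01]
```

Scaled: -50 mm / 200 = -0.25, -45 mm / 200 = -0.225.

```bash
echo '[{"jaw": 0, "d": [-0.125, -0.02, 0]}, {"jaw": 0, "d": [-0.225, -0.03, 0]}, {"jaw": 0, "d": [-0.25, -0.035, 0]}, {"jaw": 0, "d": [-0.25, -0.035, 0]}, {"jaw": 0, "d": [-0.25, -0.035, 0]}, {"jaw": 0, "d": [-0.25, -0.035, 0]}, {"jaw": 0, "d": [-0.25, -0.035, 0]}, {"jaw": 0, "d": [-0.25, -0.035, 0]}, {"jaw": 0, "d": [-0.225, -0.03, 0]}, {"jaw": 0, "d": [-0.125, -0.02, 0]}]' | python3 shift.py |grep -E "eef|force|wid"
echo '[{"jaw": 0, "d": [-0.065, -0.01, 0]}, {"jaw": 0, "d": [-0.025, 0, 0]}, {"jaw": 0, "d": [0, 0, 0.1]}, {"jaw": 0, "d": [0, 0, 0.1]}, {"jaw": 0, "d": [0, 0, 0.075]}, {"jaw": 0}, {"jaw": 0}, {"jaw": 0}]' | python3 shift.py |grep -E "eef|force|wid"
python3 - <<'E'
from h import *
im,c=shot('wrist','w9.png');e,M=tool();print(e,M[2],delta([515.5,-219.1,240]))
print('axis tip',[proj('wrist',e+M@np.array([-1.8,.5,121.5-h]),c).round(1) for h in(0,40)],'bore',proj('wrist',(516.1,-220.9,90),c))
cv2.imwrite('pics/c9.png',cv2.resize(im[140:260,190:320],None,fx=4.5,fy=4.5,interpolation=cv2.INTER_CUBIC))
E
```

```text
eef_pos: [515.8, -203.8, 296.0]
force: [-0.1, 0.4, -0.4]
gripper_width: 0.194
grip_force: 58.5
eef_pos: [516.8, -219.0, 242.3]
force: [-0.4, -0.7, -0.2]
gripper_width: 0.192
grip_force: 58.6
[ 516.67403749 -219.00427773  242.15295482] [-5.26716556e-04  1.23413795e-03 -9.99999100e-01] [-0.0416585  -1.17981189  2.15152265]
axis tip [array([252.4, 185.5]), array([252.5, 200.6])] bore [250.9884824  176.45044037]
```

View pics/c9.png

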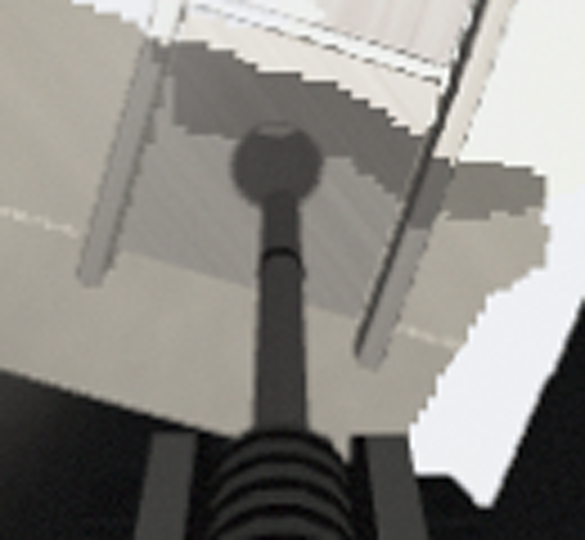

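The bore's centre is at about (251.4,176.7) in full-frame pixels and the stem is at u≈252.3, just in front of it, as predicted. I'll make a small lateral correction and lower to near the mouth.

Scaled: 10 mm / 200 = 0.05, 8 mm / 200 = 0.04.

```bash
echo '[{"jaw": 0, "d": [0.0015, -0.005, 0]}, {"jaw": 0, "d": [0, 0, 0.04]}, {"jaw": 0, "d": [0, 0, 0.05]}, {"jaw": 0, "d": [0, 0, 0.04]}, {"jaw": 0}, {"jaw": 0}, {"jaw": 0}]' | python3 shift.py |grep -E "eef|force|wid"
python3 - <<'E'
from h import *
im,c=shot('wrist','w10.png');e,M=tool();print(e,delta([515.6,-218.9,171.5]))
print('axis tip',[proj('wrist',e+M@np.array([x,.5,121.5]),c).round(1) for x in(-1.8,2.2)],'bore',proj('wrist',(516.1,-220.9,90),c))
cv2.imwrite('pics/c10.png',cv2.resize(im[140:230,200:300],None,fx=6,fy=6,interpolation=cv2.INTER_CUBIC))
E
```

```text
eef_pos: [515.4, -218.7, 215.7]
force: [0.2, -0.1, -0.3]
gripper_width: 0.196
grip_force: 58.6
[ 515.44030353 -218.72087491  215.69671784] [-0.17411627  0.12672068 44.19684471]
axis tip [array([252.5, 185.5]), array([252.5, 181.4])] bore [252.44711579 184.54586233]
```

View pics/c10.png

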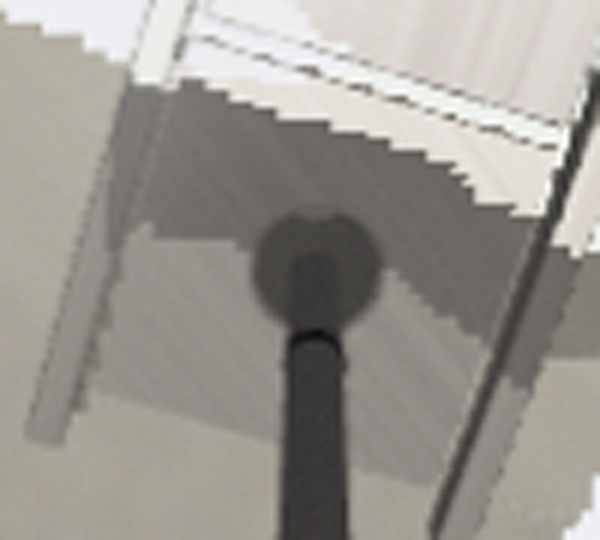

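The tip (u≈252.3, front edge v≈181.7) lies over the bore, whose centre is about (252.7,185.3). It is centred to within 1 mm, so I'll lower it in.

Scaled: 8 mm / 200 = 0.04, 7 mm / 200 = 0.035.

```bash
echo '[{"jaw": 0, "d": [-0.002, 0.0015, 0]}, {"jaw": 0, "d": [0, 0, 0.035]}, {"jaw": 0, "d": [0, 0, 0.035]}, {"jaw": 0, "d": [0, 0, 0.04]}, {"jaw": 0, "d": [0, 0, 0.04]}, {"jaw": 0, "d": [0, 0, 0.035]}, {"jaw": 0, "d": [0, 0, 0.025]}, {"jaw": 0, "d": [0, 0, 0.01]}, {"jaw": 0}, {"jaw": 0}]' | python3 shift.py |grep -E "eef|force|wid"
echo '[{"jaw": 0}, {"jaw": 0}, {"jaw": 0}, {"jaw": 0}]' | python3 shift.py |grep -E "clock|eef|force|wid"
python3 - <<'E'
from h import *
im,c=shot('wrist','w11.png');e,M=tool();print(e,M[2],delta([515.6,-218.9,171.5]),proj('wrist',(516.1,-220.9,90),c))
for v in range(170,222,3):print(v,im[v,236:272:2,1])
E
```

```text
eef_pos: [515.7, -219.1, 171.6]
force: [0.1, 0.1, 0.1]
gripper_width: 0.193
grip_force: 58.6
clock: 19.58
eef_pos: [515.5, -219.0, 171.4]
force: [0.6, 0.8, -0.4]
gripper_width: 0.193
grip_force: 58.6
[ 515.52729185 -218.98331845  171.34023448] [-6.58664587e-06 -1.75430591e-05 -1.00000000e+00] [ 0.07995928  0.07638296 -0.15976739] [252.64071566 200.79407879]
170 [111 111 108 103 105 106 106 103 107 106 104 105 121 222 220 218 221 220]
173 [107 108 108 109 104 104 104 104 105 106 105 103 106 103 106 104 103 194]
176 [105 105 106 108 109 102 103 104 105 104 103 105 102 105 104 106 105 103]
179 [106 104 104 103 107 105 103 103 104 105 104 105 106 104 104 104 104 102]
182 [106 104 100 101 105 105 107 105 102 103 105 103 104 106 102 103 105 103]
185 [107 106 104 104 101 103 104 106 104 102 103 104 105 103 106 103 104 105]
188 [104 106 105 101 103 102 101 102 102 101 102 103 101 105 103 104 102 104]
191 [105 100 103 104  97  78  58  56  57  57  63  69  83 101 105 102 105 105]
194 [104 104 101  83  70  68  57  52  53  54  57  65  67  72  96 104 103 105]
197 [103 104  94  68  67  69  31  51  58  53  31  67  66  69  76  99 103 104]
200 [104 102  80  69  69  62  50  57  56  56  57  59  67  66  66  94 103 105]
203 [140 143 101  67  70  69  56  55  54  58  57  67  66  67  70  99 101 102]
206 [142 139 125  77  71  68  56  57  56  57  57  67  65  65  83 103 106 102]
209 [143 142 139 121  80  67  54  56  57  55  57  65  72  89  98 103 104 106]
212 [143 145 143 140 139 108  55  57  56  57  55 107 137 140 111 102 104 106]
215 [140 144 143 141 139 114  58  56  55  57  56 123 141 140 140 138 136 115]
218 [141 142 143 143 141 107  54  54  56  58  57 124 137 139 141 139 137 134]
221 [142 142 140 141 144 107  55  57  60  58  58 123 140 140 137 142 139 135]
```

```bash
python3 -c "
from cell import ctrl, order, capture, camera_info
print(order.sign_off())"
```

```text
the job is handed in; nothing more can be done
None
```

The job is handed in with the shutter fully open and the probe held still in the gripper, upright, about 40 mm deep in the bore and within about 1 mm of its centre by my measurements; no contact showed in the force readings, but no verdict was returned.

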